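# Lock the bay badge onto the shelf rail's T-stud

### The arm

A 6-joint arm with a two-finger parallel gripper is mounted at the origin on the work surface. World frame = base frame: x ahead of the robot, y to its left, z up, the work surface at z = 0. Lengths are in m, angles in rad, forces in N, time in s.
With the tool pointing down it reaches from about 0.3 to 0.875 m from the base axis. Payload 6.4 kg.
Tool frame: the origin (TCP) lies midway between the tips of the shut fingers; the grasp point (between the pads) lies 19 mm behind it; z points along the fingers, y is the line along which they close (so a half turn about z gives the same grasp; the last joint's range is limited). The gripper opens to 88 mm and grips with 3 to 60 N. Pads are 18 mm wide; open, the fingers measure 123 mm over their backs; the gripper's body (75 mm by 187 mm) begins 45 mm behind the grasp point.
Start: joints at [1.092, 0.181, 1.607, -0, 1.354, -0.206], TCP at [0.155, 0.554, 0.239] pointing down, gripper open.
Joint ranges: [-2.99, 2.99], [-0.89, 2.07], [0.3, 2.58], [-1.14, 4.28], [0, 2.63], [-3.12, 3.12]. Speed limits (rad/s): [2.57, 2.57, 3.01, 3.14, 3.14, 3.14].

### API

Orientations are given as a unit quaternion [x, y, z, w].
In Python, from plant import env gives the robot as it stands.
- The arm moves only by the shell command python3 -m creep 'ROWS' [OPENING] [FORCE]. ROWS is JSON, a list of rows, each an object with "offset": the shift along the tool's x, y, z as a fraction of full scale, a list of three; "dr": the turn, a rotation vector about the tool's x, y, z as a fraction of full scale, a list of three. A call has 1 to 20 rows; each row shifts and turns the commanded pose from where the row before left it, along the tool's axes as they then stand; what a row does not reach is not made up. Full scale, the value 1, is 0.04 m for a shift and 8 degrees for a turn. A row lasts 1/10 s, in which the tool goes at most 50 mm and 8.59 degrees, less where a joint would pass 70% of its speed; a pose out of reach is approached as far as the arm can. A call with a number of a shift or a turn outside -1 to 1 is refused whole. A call with a gripper value outside its range is refused whole. OPENING is the opening, from 0 (shut) to 1 (fully open), set as the call begins (- or left out, the last holds). The fingers move at their own pace and stop on an object; FORCE is the grip in N (left out, the last holds). Time passes only in rows, so rows that do not move let the fingers close. It gives the time, the measured TCP pose, the force, the opening and the grip force at its end, in the units of the state.
- env.sense(): the state, without advancing time (a new reading comes with each control period).
- env.read_camera(name): name is "scene" or "side" or "wrist"; returns the picture (420x560x3 uint8, blue, green, red); there is no depth.
- env.camera_params(name): a dict with "K" (3x3 intrinsics, pixels), "k1" (the pictures are not rectified: a ray, as slopes to the right and down, at radius r is drawn at 1 + k1 r^2 times it, then the intrinsics apply), "origin" and "rotation" of the camera in the world; the wrist camera has in their place "tool_from_camera" (4x4, takes a point from camera to tool coordinates, whose origin is the TCP and whose axes are the flange's). Camera axes: x right, y up, looking along -z (the intrinsics and any distortion apply to the point x, -y, -z); pixel columns grow to the right and rows downward; lengths in m; the calibration is good to about 2 mm. A picture is of the moment at which its call begins: read the wrist's pose just before it. camera_params takes no time and is no camera call.
- env.job_done(): hands the job in; it is judged then, once.
The state is a dict: "clock": time; "joint_positions": joint angles; "qvel": joint speeds; "tau": joint torques, N m; "tool_pos": TCP position; "ee_rot": TCP orientation; "contact_force": force on the tool from outside, world axes, zero at the start; "moment": the same for the moment, N m; "finger_gap": finger opening in m; "grip_force": force on a finger pad.
Only numpy, scipy, OpenCV 4.12 (cv2) and the standard library are available. Lean on these libraries where they do the work, as an engineer would, in place of code of your own. Each camera call takes 0.05 s, during which the arm holds its last target. There are 200 camera calls.

### The job

Pick up the blue bay badge by its red handle and lock it onto the T-headed stud of the pine shelf rail: with the handle end tilted up, hook the short end of its oblong eye under the stud's wide head, draw it up against the neck and keep it pressed there for a second with a light, definite push of 5 to 10 N. Then level it past the head and leave it lying flat on the rail, its eye centred on the dark seat plate so that it cannot lift off; let go. Never force it, and do not disturb the cans or the jar.

Things in the scene. Friction and masses are not known exactly. Their poses are not given: they have to be found in the camera images.
- badge: Blue metal plate 140 x 44 x 4 mm, 0.1 to 0.2 kg, starts flat on the table, its x (and handle) roughly towards the robot. An oblong eye goes right through it, 32 mm long (x) by 16 mm wide (y). Origin: centre of the eye, on the underside; z up out of the plate. The plate spans x -28 to +112 mm; the eye's end walls are at x = -16 and +16, so the bar at the short end is 12 mm wide.
- badge_handle (a point): Centre of the badge's red handle, an upright rib across the plate at badge x = +92 mm, y = 0: 12 mm thick along badge x, 36 mm wide along y, from 4 to 38 mm above the plate's underside; this point is 21 mm above the underside. Grip it across its 12 mm.
- rail: Fixed pine board, 150 (x) x 310 (y) x 30 mm high, origin at the centre of its underside, x roughly away from the robot. The steel stud stands on a thin dark seat plate at the middle of its top; a soup can and a flat tin stand on its two ends, 117 and 114 mm from the middle.
- seat (a point): Middle of the dark seat plate on the rail's top face, axes those of the rail. Firm steel stud, bolted here up to 4 mm off this point either way along rail x (differs each time, not reported): a round neck, 8 mm diameter, 16 mm high, under a T-head, a bar 49 mm long along rail x, 10 mm wide, 4 mm thick, centred on the neck. A level badge cannot pass the head.
- seat_top (a point): Point 20 mm above the seat, at the height of the head's top. Tilted about 30 degrees, handle end up, the badge's short-end bar goes down outside one tip of the head, then under it. Only with that bar bearing on the neck, its inner edge about 10 mm above the rail, does the eye's other end clear the far tip (2 to 3 mm) on levelling. Centred on the seat, the badge is locked wherever the stud stands.
- soup_can: Upright red-labelled can, 66 mm diameter, 100 mm tall, standing on one end of the rail; origin at the centre of its base. Leave alone.
- tuna_can: Flat steel tin, 72 mm diameter, 36 mm tall, standing on the other end of the rail; origin at the centre of its base. Leave alone.
- jam_jar: Amber jar, 64 mm diameter, 110 mm tall, on the table beyond the work; origin at the centre of its base. Leave alone.
Things that resemble listed ones, but are neither listed nor needed, are in the scene too. Of the things that look like the badge, take the one that is farthest to the robot's left at the start.

How it is judged:
On the way:
1. the badge, tilted, is hooked under the stud's head and pressed against its neck with 4 to 14 N (angle between badge's own z axis and vertical above 0.25 rad and x of seat in the frame of badge below -0.01 m and horizontal distance between badge and seat below 0.018 m and z of badge in the frame of seat below 0.026 m and contact force between badge and rail between 4 and 14 N), for 0.5 s.
At the end, for the whole second after the job is handed in: The badge lies flat on the rail (level within 0.05 rad, underside within 3 mm of the rail's top) under the stud's head, with the middle of the seat plate within 4.5 mm of the eye's centre lengthways and 6 mm sideways, released and at rest (x of seat in the frame of badge between -0.0045 and 0.0045 m and y of seat in the frame of badge between -0.006 and 0.006 m and z of badge in the frame of seat between -0.003 and 0.003 m and angle between badge's own z axis and vertical below 0.05 rad and linear speed of badge below 0.02 m/s and contact force between badge and the fingers below 0.1 N); the robot touches nothing.
It fails at once if the badge is forced: more than 14 N against stud or rail while tilted, or more than 45 N when level ((angle between badge's own z axis and vertical above 0.1 rad and contact force between badge and rail above 14 N) or contact force between badge and rail above 45 N).
It fails at once if the robot's arm or fingers strike the rail or stud with more than 20 N (contact force between any of the arm, the fingers and rail above 20 N).
It fails at once if a can on the rail or the jar is moved more than 20 mm (distance of any of soup_can, tuna_can, jam_jar from where it was at the start of the episode above 0.02 m).
It also fails if it takes over 61 s, if anything falls off the work surface, if the arm or the gripper's body presses on something with over 40 N, if the wrist force passes 120 N, or if a joint passes its speed limit or range.

## Working session

There is one attempt and no reset: what is moved stays moved. The work goes in short steps, Python scripts to look and compute and a shell command to move; the robot and the scene stay as the last step left them, time stands still between calls to the robot, and variables do not carry over. Pictures are saved under pics/ and viewed, at most 12 in all, crops included, and the job is handed in when it is done.

```bash
ls; mkdir -p pics
python3 - <<'E'
from plant import env
import cv2
s=env.sense();print({k:s[k] for k in('clock','tool_pos','ee_rot','contact_force','finger_gap')})
for n in('scene','side','wrist'):
    print(n,env.camera_params(n))
a=env.read_camera('scene');b=env.read_camera('side');w=env.read_camera('wrist')
for n,i in(('scene',a),('side',b),('wrist',w)):cv2.imwrite(f'pics/{n}0.png',i)
E
```

```text
pics
{'clock': 0.0, 'tool_pos': array([0.15466266, 0.55327031, 0.23783862]), 'ee_rot': array([ 1.35976171e-01,  9.90711741e-01, -8.04079812e-04, -2.83487705e-04]), 'contact_force': array([-0.49275112,  0.52782806,  1.03098177]), 'finger_gap': 0.08817262932728416}
scene {'K': array([[402.86760851,   0.        , 282.89648195],
       [  0.        , 402.86760851, 208.83613688],
       [  0.        ,   0.        ,   1.        ]]), 'k1': -0.07959067342834322, 'origin': array([1.14643026, 0.19423475, 0.7226551 ]), 'rotation': array([0.21094673, 0.29382568, 0.76974287, 0.52598846])}
side {'K': array([[510.55332261,   0.        , 276.4547239 ],
       [  0.        , 510.55332261, 205.28972163],
       [  0.        ,   0.        ,   1.        ]]), 'k1': -0.02955659534715853, 'origin': array([0.42923784, 0.60962094, 0.85061357]), 'rotation': array([-0.04120818,  0.33088719,  0.93289316, -0.13610994])}
wrist {'K': array([[340.62135679,   0.        , 279.32738291],
       [  0.        , 340.62135679, 211.10009418],
       [  0.        ,   0.        ,   1.        ]]), 'k1': -0.059111119480349625, 'tool_from_camera': array([[ 1.24215536e-03,  9.52027348e-01,  3.06010435e-01,
         7.89952876e-02],
       [ 9.99999189e-01, -1.26849484e-03, -1.12782350e-04,
         1.11895194e-06],
       [ 2.80800775e-04,  3.06010327e-01, -9.52028151e-01,
        -1.45738811e-01],
       [ 0.00000000e+00,  0.00000000e+00,  0.00000000e+00,
         1.00000000e+00]])}
```

View pics/scene0.png

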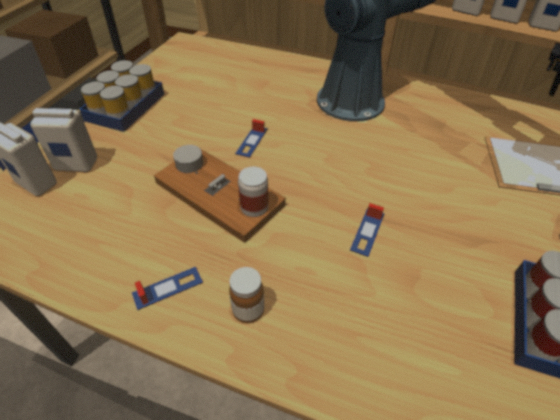

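View pics/side0.png

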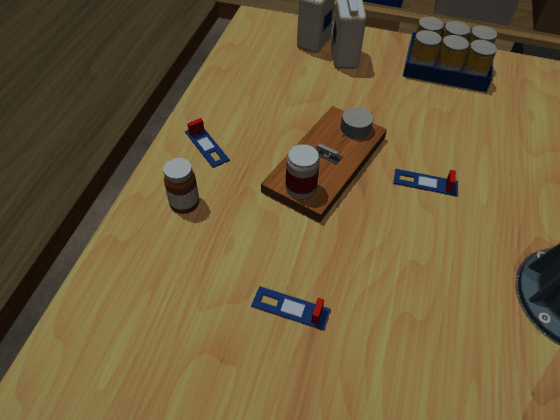

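Three badge lookalikes: scene (252,138), (368,230), (168,288), which are side (427,182), (290,308), (207,145). The scene camera faces the robot, so its right should be the robot's left, which would make it the (368,230) one. I'll cast rays to check this.

```bash
cat > h.py <<'E'
from plant import env
import numpy as np, cv2
from scipy.spatial.transform import Rotation as R
def cam(n,s=None):
    c=env.camera_params(n)
    if n=='wrist':
        s=s or env.sense(); T=c['tool_from_camera']; Q=R.from_quat(s['ee_rot']).as_matrix()
        return c['K'],c['k1'],s['tool_pos']+Q@T[:3,3],Q@T[:3,:3]
    return c['K'],c['k1'],np.array(c['origin']),R.from_quat(c['rotation']).as_matrix()
def dist(k1):return np.array([k1,0,0,0,0.])
def rays(C,px):
    K,k1,o,M=C
    p=np.atleast_2d(np.array(px,float))
    u=cv2.undistortPoints(p[:,None],K,dist(k1))[:,0]
    return np.c_[u[:,0],-u[:,1],-np.ones(len(u))]@M.T
def onplane(C,px,z):
    d=rays(C,px);o=C[2];return o+d*((z-o[2])/d[:,2])[:,None]
def proj(C,P):
    K,k1,o,M=C
    q=(np.atleast_2d(P)-o)@M; q=q*[1,-1,-1]
    return cv2.projectPoints(q,np.zeros(3),np.zeros(3),K,dist(k1))[0][:,0]
def blue(im):
    h=cv2.cvtColor(im,cv2.COLOR_BGR2HSV);return cv2.inRange(h,(105,120,40),(130,255,255))
def red(im):
    h=cv2.cvtColor(im,cv2.COLOR_BGR2HSV);return cv2.inRange(h,(0,190,90),(5,255,255))|cv2.inRange(h,(174,190,90),(180,255,255))
def blobs(m,a):
    return [c for c in cv2.findContours(m,cv2.RETR_EXTERNAL,cv2.CHAIN_APPROX_NONE)[0] if cv2.contourArea(c)>a]
E
python3 - <<'E'
from h import *
for n in('scene','side'):
    im=cv2.imread(f'pics/{n}0.png');C=cam(n)
    for c in blobs(blue(im),150):
        P=onplane(C,c[:,0],.004)[:,:2].astype(np.float32)
        r=cv2.minAreaRect(P);print(n,c[:,0].mean(0).round(),np.round(r[0],4),np.round(r[1],3),round(r[2],1))
im=cv2.imread('pics/side0.png');s=cv2.resize(im[270:350,230:350],None,fx=5,fy=5,interpolation=2)
im=cv2.imread('pics/side0.png');t=cv2.resize(im[100:220,255:395],None,fx=5,fy=5,interpolation=2)
s=cv2.copyMakeBorder(s,0,0,0,100,0);cv2.imwrite('pics/c1.png',s);cv2.imwrite('pics/c2.png',t)
E
```

```text
side [295. 309.] [0.5189 0.1732] [0.044 0.14 ] 86.8
side [428. 183.] [ 0.3121 -0.213 ] [0.139 0.044] 1.9
side [206. 147.] [ 0.8206 -0.1777] [0.044 0.14 ] 49.0
```

View pics/c1.png

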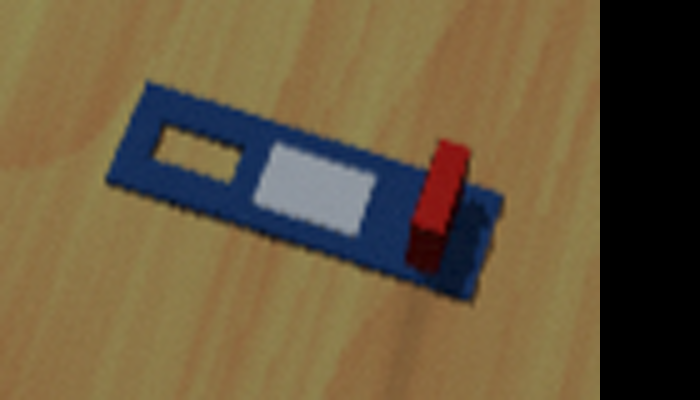

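View pics/c2.png

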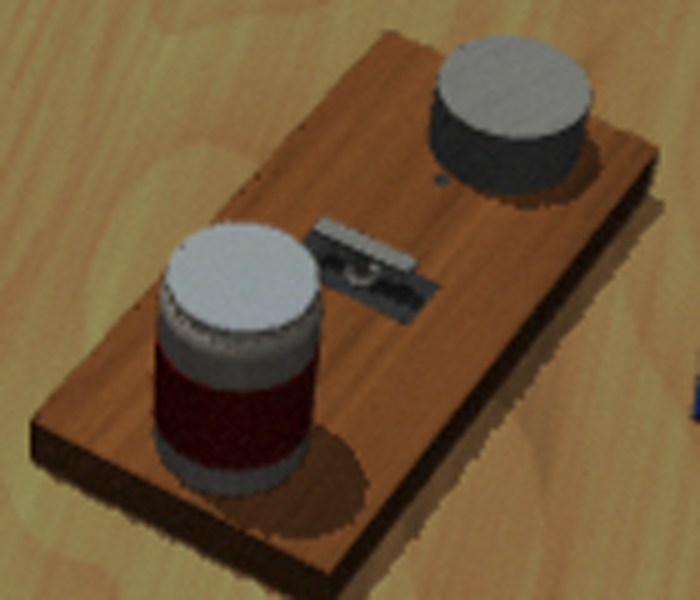

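Crop 1 shows the leftmost badge, at side (290,308). Its handle is toward the robot and its eye is at about (270,301). It lies at y=+0.17, against -0.18 and -0.21 for the others, so it is the one meant. Crop 2 shows the rail: top corners at side (333,106), (386,130), (321,215) and (261,184), the stud head from (318,144) to (337,154), and the seat plate running to (342,157).

Next I'll measure the rail pose and the badge axes.

Run:
```python
from h import *
C=cam('side');im=cv2.imread('pics/side0.png')
q=np.array([[390,30],[655,150],[330,575],[32,420]])/5+[255,100]-.4
P=onplane(C,q,.03)[:,:2];print('corners',P.round(4),'ctr',P.mean(0).round(4))
print([np.linalg.norm(P[i]-P[(i+1)%4]).round(4) for i in range(4)])
for i in range(4):
    d=P[(i+1)%4]-P[i];print(np.degrees(np.arctan2(d[1],d[0])).round(1))
print('headtips', onplane(C,np.array([[319,224],[412,266]])/5+[255,100]-.4,.05).round(4))
print('plate', onplane(C,np.array([[437,288],[405,322]])/5+[255,100]-.4,.03).round(4))
for c in blobs(blue(im),150):
    P=onplane(C,c[:,0],.004)[:,:2].astype(np.float32);r=cv2.minAreaRect(P)
    if r[0][1]>0.1: print(r,cv2.boxPoints(r))
for n in('scene','side'):
  im=cv2.imread(f'pics/{n}0.png')
  for c in blobs(red(im),30): print(n,c[:,0].mean(0), onplane(cam(n),c[:,0].mean(0),.03).round(4))
```

```text
corners [[ 0.5619 -0.3735]
 [ 0.4233 -0.326 ]
 [ 0.5124 -0.0328]
 [ 0.6538 -0.0777]] ctr [ 0.5379 -0.2025]
[np.float64(0.1465), np.float64(0.3064), np.float64(0.1484), np.float64(0.3098)]
161.1
73.1
-17.6
-107.3
headtips [[ 0.5606 -0.2098  0.05  ]
 [ 0.5152 -0.1962  0.05  ]]
plate [[ 0.5037 -0.2061  0.03  ]
 [ 0.5131 -0.1812  0.03  ]]
((0.5189098715782166, 0.1732311248779297), (0.044085364788770676, 0.13954570889472961), 86.82660675048828) [[0.4480238  0.15508471]
 [0.5873555  0.14735977]
 [0.58979595 0.19137754]
 [0.45046425 0.19910248]]
scene [139.71428571 288.5       ] [[ 0.8569 -0.2091  0.03  ]]
side [317.83333333 306.97619048] [[0.4692 0.1724 0.03  ]]
side [451.93103448 175.68965517] [[ 0.2612 -0.2221  0.03  ]]
side [194.75862069 121.68965517] [[ 0.8633 -0.2188  0.03  ]]
```

```bash
python3 -m creep '[{"offset":[0,0,0],"dr":[0,0,0.97]},{"offset":[0,0,0],"dr":[0,0,0.97]},{"offset":[0,0,0],"dr":[0,0,0.97]},{"offset":[0,0,0],"dr":[0,0,0.97]},{"offset":[0,0,0],"dr":[0,0,0.97]},{"offset":[0,0,0],"dr":[0,0,0.97]},{"offset":[0,0,0],"dr":[0,0,0.97]},{"offset":[0,0,0],"dr":[0,0,0.97]},{"offset":[0,0,0],"dr":[0,0,0.97]},{"offset":[0,0,0],"dr":[0,0,0.97]}]' 1
python3 -m creep '[{"offset":[-0.64,0.6,0.16],"dr":[0,0,0]},{"offset":[-0.64,0.6,0.16],"dr":[0,0,0]},{"offset":[-0.64,0.6,0.16],"dr":[0,0,0]},{"offset":[-0.64,0.6,0.16],"dr":[0,0,0]},{"offset":[-0.64,0.6,0.16],"dr":[0,0,0]},{"offset":[-0.64,0.6,0.16],"dr":[0,0,0]},{"offset":[-0.64,0.6,0.16],"dr":[0,0,0]},{"offset":[-0.64,0.6,0.16],"dr":[0,0,0]},{"offset":[-0.64,0.6,0.16],"dr":[0,0,0]},{"offset":[-0.64,0.6,0.16],"dr":[0,0,0]},{"offset":[-0.64,0.6,0.16],"dr":[0,0,0]},{"offset":[-0.64,0.6,0.16],"dr":[0,0,0]},{"offset":[-0.64,0.6,0.16],"dr":[0,0,0]},{"offset":[-0.64,0.6,0.16],"dr":[0,0,0]},{"offset":[0,0,0],"dr":[0,0,0]},{"offset":[0,0,0],"dr":[0,0,0]}]'
cat >> h.py <<'E'
def st(s=None):
    s=s or env.sense();M=R.from_quat(s['ee_rot']).as_matrix()
    print('t',round(s['clock'],2),'p',s['tool_pos'].round(4),'yaw_y',np.degrees(np.arctan2(M[1,1],M[0,1])).round(2),'tilt',np.degrees(np.arctan2(M[2,1],np.hypot(M[0,1],M[1,1]))).round(2),'roll',np.degrees(np.arcsin(M[2,0])).round(2),'f',s['contact_force'].round(1),'gap',round(s['finger_gap'],4),'grip',round(float(np.max(s['grip_force'])),1));return s,M
E
python3 - <<'E'
from h import *
s,M=st();im=env.read_camera('wrist');cv2.imwrite('pics/w1.png',im);C=cam('wrist',s)
for c in blobs(blue(im),1500):
    P=onplane(C,c[:,0],.004)[:,:2].astype(np.float32);r=cv2.minAreaRect(P);print(c[:,0].min(0),c[:,0].max(0),r)
for c in blobs(red(im),50): print('red',cv2.minAreaRect(onplane(C,c[:,0],.038)[:,:2].astype(np.float32)),c[:,0].mean(0))
E
```

```text
clock: 1.15
tool_pos: [0.1548, 0.5536, 0.2383]
ee_rot: [0.729, 0.685, -0.0, 0.0]
contact_force: [0.5, 0.1, -0.0]
finger_gap: 0.0881
grip_force: 0.0
clock: 2.75
tool_pos: [0.47, 0.1766, 0.1487]
ee_rot: [0.727, 0.686, -0.0, -0.001]
contact_force: [0.6, 0.4, -0.1]
finger_gap: 0.0876
grip_force: 0.0
t 2.75 p [0.47   0.1766 0.1487] yaw_y -3.34 tilt -0.08 roll 0.01 f [ 0.6  0.4 -0.1] gap 0.0876 grip 0.0
```

View pics/w1.png

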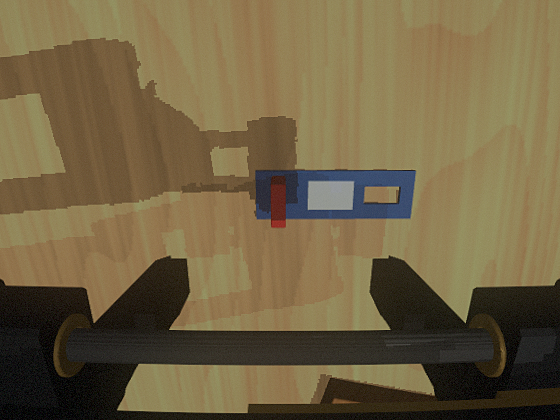

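The wrist view shows the badge at about (257–415, 170–219), its handle at (278,202) midway between the fingers, and its eye at (381,194). The mask thresholds are too bright for this darker view, so I'll loosen them.

```bash
sed -i 's/(105,120,40)/(105,110,18)/; s/(0,190,90),(5/(0,190,40),(5/; s/(174,190,90)/(174,190,40)/' h.py
python3 - <<'E'
from h import *
s,M=st();im=cv2.imread('pics/w1.png');C=cam('wrist',s)
for c in blobs(blue(im)|red(im),800):
    P=onplane(C,c[:,0],.004)[:,:2].astype(np.float32);print(c[:,0].min(0),c[:,0].max(0))
m=blue(im);m[:,:300]=0;c=max(blobs(m,100),key=cv2.contourArea);P=onplane(C,c[:,0],.004)[:,:2]
r=cv2.minAreaRect(P.astype(np.float32));print('right part',cv2.boxPoints(r).round(4),r[2])
h,hi=cv2.findContours(m,cv2.RETR_CCOMP,cv2.CHAIN_APPROX_NONE)
for k,q in enumerate(h):
    if hi[0][k][3]>=0 and cv2.contourArea(q)>150:
        print('hole',q[:,0].mean(0),cv2.minAreaRect(onplane(C,q[:,0],.003)[:,:2].astype(np.float32)))
m=red(im);c=max(blobs(m,30),key=cv2.contourArea);print('red',c[:,0].min(0),c[:,0].max(0))
print(onplane(C,[[271,c[:,0,1].max()],[285,c[:,0,1].max()]],.038))
E
```

```text
t 2.8 p [0.4696 0.1772 0.1488] yaw_y -3.26 tilt -0.06 roll 0.01 f [-1.4  0.4  0.2] gap 0.0881 grip 0.0
[286 171] [415 217]
right part [[0.4869 0.1562]
 [0.5872 0.1509]
 [0.5894 0.1932]
 [0.4891 0.1985]] 87.0062026977539
hole [382.00689655 198.60689655] ((0.5606001615524292, 0.16798262298107147), (0.027926335111260414, 0.03496793285012245), 86.98307037353516)
hole [329.84615385 194.05128205] ((0.5152773857116699, 0.17669767141342163), (0.03172004222869873, 0.04325948655605316), 88.1765365600586)Traceback (most recent call last):
  File "<stdin>", line 11, in <module>
ValueError: max() iterable argument is empty
```

```bash
python3 -m creep '[{"offset":[0.03,-0.03,0.5],"dr":[0,0,0]},{"offset":[0,0,0.5],"dr":[0,0,0]},{"offset":[0,0,0.5],"dr":[0,0,0]},{"offset":[0,0,0.5],"dr":[0,0,0]},{"offset":[0,0,0.5],"dr":[0,0,0]},{"offset":[0,0,0.5],"dr":[0,0,0]},{"offset":[0,0,0.3],"dr":[0,0,0]},{"offset":[0,0,0.15],"dr":[0,0,0]},{"offset":[0,0,0],"dr":[0,0,0]},{"offset":[0,0,0],"dr":[0,0,0]}]' 0.6
python3 -m creep '[{"offset":[0,0,0],"dr":[0,0,0]},{"offset":[0,0,0],"dr":[0,0,0]},{"offset":[0,0,0],"dr":[0,0,0]},{"offset":[0,0,0],"dr":[0,0,0]},{"offset":[0,0,0],"dr":[0,0,0]},{"offset":[0,0,0],"dr":[0,0,0]},{"offset":[0,0,0],"dr":[0,0,0]},{"offset":[0,0,0],"dr":[0,0,0]},{"offset":[0,0,0],"dr":[0,0,0]},{"offset":[0,0,0],"dr":[0,0,0]}]' 0 45
```

```text
clock: 3.8
tool_pos: [0.4695, 0.1786, 0.0118]
ee_rot: [0.727, 0.687, 0.0, 0.0]
contact_force: [-0.7, -0.5, -0.2]
finger_gap: 0.053
grip_force: 0.0
clock: 4.8
tool_pos: [0.4691, 0.1782, 0.0112]
ee_rot: [0.727, 0.687, 0.0, 0.0]
contact_force: [-0.1, -0.2, 1.5]
finger_gap: 0.0118
grip_force: 45.0
```

```bash
python3 -m creep '[{"offset":[0,0,-0.2],"dr":[0,0,0]},{"offset":[0,0,-0.5],"dr":[0,0,0]},{"offset":[0,0,-0.6],"dr":[0,0,0]},{"offset":[0,0,-0.6],"dr":[0,0,0]},{"offset":[0,0,-0.6],"dr":[0,0,0]},{"offset":[0,0,-0.6],"dr":[0,0,0]},{"offset":[0,0,-0.6],"dr":[0,0,0]},{"offset":[0,0,-0.5],"dr":[0,0,0]},{"offset":[0,0,-0.3],"dr":[0,0,0]},{"offset":[0,0,0],"dr":[0,0,0.44]},{"offset":[0,0,0],"dr":[0,0,0.45]},{"offset":[0,0,0],"dr":[0,0,0.44]},{"offset":[0,0,0],"dr":[0,0,0.45]}]'
python3 -m creep '[{"offset":[-0.3,0.08,0],"dr":[0,0,0]},{"offset":[-0.6,0.17,0],"dr":[0,0,0]},{"offset":[-0.66,0.17,0],"dr":[0,0,0]},{"offset":[-0.66,0.17,0],"dr":[0,0,0]},{"offset":[-0.66,0.17,0],"dr":[0,0,0]},{"offset":[-0.66,0.17,0],"dr":[0,0,0]},{"offset":[-0.66,0.17,0],"dr":[0,0,0]},{"offset":[-0.66,0.17,0],"dr":[0,0,0]},{"offset":[-0.66,0.17,0],"dr":[0,0,0]},{"offset":[-0.66,0.17,0],"dr":[0,0,0]},{"offset":[-0.66,0.17,0],"dr":[0,0,0]},{"offset":[-0.66,0.17,0],"dr":[0,0,0]},{"offset":[-0.66,0.17,0],"dr":[0,0,0]},{"offset":[-0.4,0.09,0],"dr":[0,0,0]},{"offset":[0,0,0],"dr":[0,0,0]},{"offset":[0,0,0],"dr":[0,0,0]},{"offset":[0,0,0],"dr":[0,0,0]}]'
python3 - <<'E'
from h import *
s,M=st();im=env.read_camera('wrist');cv2.imwrite('pics/w2.png',im);cv2.imwrite('pics/s2.png',env.read_camera('side'));C=cam('wrist',s);st()
np.savez('w2.npz',p=s['tool_pos'],q=s['ee_rot'])
u=np.array([.9537,-.3007,0]);v=np.array([.3007,.9537,0]);S=np.array([.538,-.2025,.03])
print(proj(C,[S,S+u*.0245+[0,0,.02],S-u*.0245+[0,0,.02]]))
E
```

```text
clock: 6.1
tool_pos: [0.4685, 0.1782, 0.1907]
ee_rot: [0.807, 0.59, -0.001, -0.0]
contact_force: [0.1, -0.5, -0.9]
finger_gap: 0.0113
grip_force: 45.0
clock: 7.8
tool_pos: [0.4502, -0.1742, 0.1909]
ee_rot: [0.806, 0.592, -0.0, -0.0]
contact_force: [-0.0, 0.4, -1.5]
finger_gap: 0.0119
grip_force: 45.0
t 7.8 p [ 0.4502 -0.1742  0.1909] yaw_y -17.42 tilt -0.04 roll 0.02 f [-0.   0.4 -1.5] gap 0.0119 grip 45.0
t 7.9 p [ 0.4505 -0.1741  0.191 ] yaw_y -17.39 tilt -0.01 roll 0.01 f [ 0.1  0.4 -1.2] gap 0.0115 grip 45.0
[[377.52934762 192.48854041]
 [411.19202186 198.38468066]
 [356.05755497 198.15765956]]
```

View pics/w2.png

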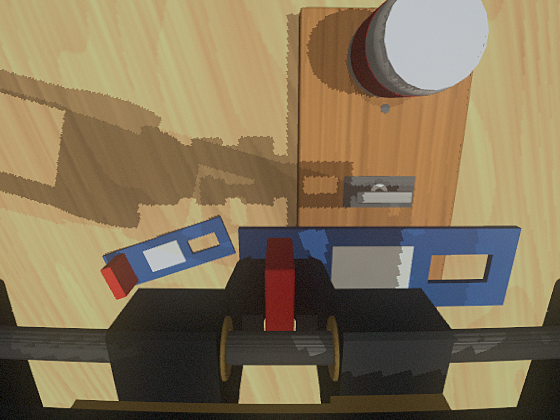

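The wrist view shows the held badge: eye at about (460,268), plate from (240,228) to (520,305). The stud head is at (360–412, 192–203), on the dark seat plate at (345–415, 177–207). I'll get the plate and head precisely with a saturation mask.

Run:
```python
from h import *
d=np.load('w2.npz');s=dict(tool_pos=d['p'],ee_rot=d['q']);C=cam('wrist',s)
im=cv2.imread('pics/w2.png');h=cv2.cvtColor(im,cv2.COLOR_BGR2HSV)
roi=np.zeros(h.shape[:2],np.uint8);roi[165:220,330:430]=255
m=cv2.inRange(h,(0,0,0),(180,90,255))&roi
c=max(blobs(m,100),key=cv2.contourArea)
r=cv2.minAreaRect(onplane(C,c[:,0],.03)[:,:2].astype(np.float32));print('plate',c[:,0].min(0),c[:,0].max(0),r,cv2.boxPoints(r).round(4).tolist())
b=cv2.inRange(h,(0,0,120),(180,70,255))&roi
for c in blobs(b,40):
    r=cv2.minAreaRect(onplane(C,c[:,0],.05)[:,:2].astype(np.float32));print('head',c[:,0].min(0),c[:,0].max(0),r)
# badge in tool frame
M=R.from_quat(d['q']).as_matrix()
m=blue(im);m[:222]=0;m[:,:238]=0
cs,hi=cv2.findContours(m,cv2.RETR_CCOMP,cv2.CHAIN_APPROX_NONE)
tl=lambda px,z:(onplane(C,px,z)-d['p'])@M
for k,q in enumerate(cs):
    if cv2.contourArea(q)>600: 
        P=tl(q[:,0],d['p'][2]-.0072);print(hi[0][k][3],q[:,0].min(0),q[:,0].max(0),'tool min/max',P.min(0).round(4),P.max(0).round(4))
big=cv2.resize(im[165:320,330:530],None,fx=4,fy=3.8,interpolation=2)[:590];cv2.imwrite('pics/c3.png',big)
# rail edges by wood/table gradient: rows sampling
g=h[:,:,1].astype(int)
for y in (20,60,100,140,180,215): print(y,[int(x) for x in np.argsort(-abs(np.convolve(g[y,285:490],[1,1,1,-1,-1,-1],'same')))[:4]+285])
```

```text
plate [343 176] [414 206] ((0.5389257073402405, -0.20146484673023224), (0.028982583433389664, 0.06571870297193527), 72.76348876953125) [[0.5031999945640564, -0.20559999346733093], [0.5659999847412109, -0.22499999403953552], [0.5745999813079834, -0.19740000367164612], [0.5117999911308289, -0.17790000140666962]]
head [362 192] [411 202] ((0.5407872200012207, -0.20218858122825623), (0.009124116972088814, 0.04406655207276344), 72.78619384765625)
head [371 183] [386 190] ((0.5360495448112488, -0.19079822301864624), (0.006244115997105837, 0.013267464004456997), 72.78694915771484)
-1 [400 229] [520 306] tool min/max [-0.0223  0.0595  0.0071] [0.0212 0.12   0.0072]
44 [426 253] [493 283] tool min/max [-0.0089  0.0755  0.0071] [0.0084 0.1088 0.0072]
-1 [293 229] [331 276] tool min/max [-0.0041  0.0072  0.0072] [0.0212 0.0261 0.0072]
20 [372, 371, 285, 286]
60 [351, 348, 368, 285]
100 [285, 286, 489, 469]
140 [285, 286, 287, 489]
180 [285, 415, 344, 414]
215 [285, 286, 489, 452]
```

View pics/c3.png

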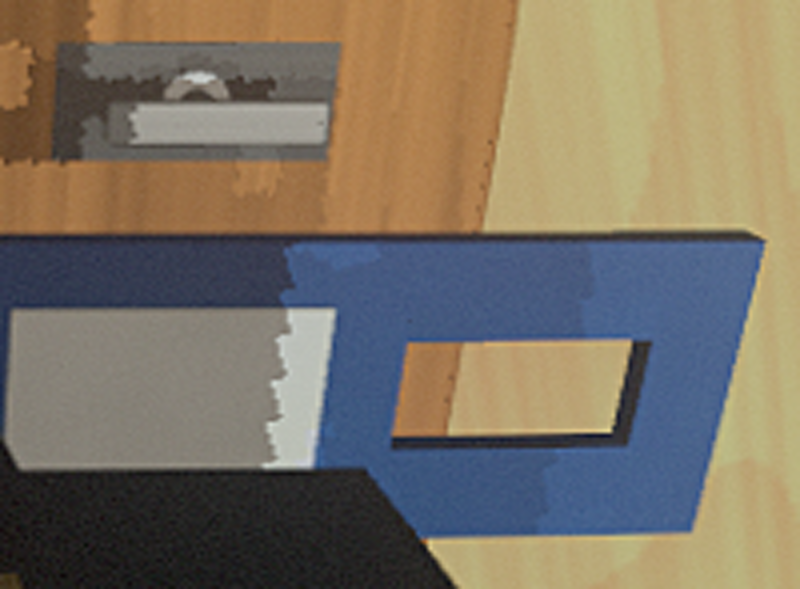

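The crop shows the seat plate at (343–415, 176–207) and the head at (358–412, 192–204), partly in shadow, with its centre within about 1 mm of the seat. The badge sits true in the grip, its eye centred at tool y=0.092. I'll tilt it 30° and move over the far tip.

```bash
python3 -m creep '[{"offset":[0,0,0],"dr":[0.5,0,0]},{"offset":[0,0,0],"dr":[0.7,0,0]},{"offset":[0,0,0],"dr":[0.7,0,0]},{"offset":[0,0,0],"dr":[0.7,0,0]},{"offset":[0,0,0],"dr":[0.7,0,0]},{"offset":[0,0,0],"dr":[0.45,0,0]},{"offset":[0,0,0],"dr":[0,0,0]},{"offset":[0,0.3,0.2],"dr":[0,0,0]},{"offset":[0,0.3,0.2],"dr":[0,0,0]},{"offset":[0,0.3,0.2],"dr":[0,0,0]},{"offset":[0,0.3,0.2],"dr":[0,0,0]},{"offset":[0,0.26,0.15],"dr":[0,0,0]},{"offset":[0,0,0],"dr":[0,0,0]},{"offset":[0,0,0],"dr":[0,0,0]}]'
cat >> h.py <<'E'
S=np.array([.5388,-.2015,.03]);u=np.array([.9548,-.2974,0]);v=np.array([.2974,.9548,0])
def corner(zu=.0112):
    s,M=st();p=s['tool_pos']+M@[0,.108,zu]-S
    print('corner s,v,z',(p@u).round(4),(p@v).round(4),p[2].round(4),'F_u',round(float(s['contact_force']@u),1),'F_v',round(float(s['contact_force']@v),1),'F_z',round(float(s['contact_force'][2]),1));return s,M
E
python3 - <<'E'
from h import *
f=[]
s,M=corner();im=env.read_camera('wrist');cv2.imwrite('pics/w3.png',im);corner();cv2.imwrite('pics/s3.png',env.read_camera('side'))
for i in range(2): env.read_camera('scene');f.append(env.sense()['contact_force'])
print(np.mean(f,0))
C=cam('wrist',s);print(proj(C,[s['tool_pos']+M@[0,.108,.0072],S+u*.0245+[0,0,.02],S-u*.0245+[0,0,.02]]))
b=cv2.imread('pics/s3.png');C=cam('side');q=proj(C,[S])[0];print(q);x,y=q.astype(int)
a=cv2.resize(im[100:330,250:560],None,fx=1.8,fy=1.8);c=cv2.resize(b[y-45:y+35,x-40:x+60],None,fx=5,fy=5,interpolation=2)
cv2.imwrite('pics/c4.png',a);cv2.imwrite('pics/c4s.png',c)
E
```

```text
clock: 9.3
tool_pos: [0.4806, -0.1844, 0.1287]
ee_rot: [0.779, 0.571, -0.153, -0.209]
contact_force: [-0.2, 0.6, -0.6]
finger_gap: 0.0116
grip_force: 45.0
t 9.3 p [ 0.4806 -0.1844  0.1287] yaw_y -17.47 tilt -30.05 roll 0.01 f [-0.2  0.6 -0.6] gap 0.0116 grip 45.0
corner s,v,z 0.0272 -0.0012 0.0349 F_u -0.3 F_v 0.5 F_z -0.6
t 9.35 p [ 0.4808 -0.1844  0.1292] yaw_y -17.47 tilt -29.99 roll -0.0 f [ 0.  -0.1 -1.8] gap 0.0118 grip 45.0
corner s,v,z 0.0275 -0.0012 0.0355 F_u 0.1 F_v -0.1 F_z -1.8
[ 0.81400452  0.0785821  -1.45892484]
[[488.88705043 267.12404267]
 [479.49182556 250.21601492]
 [391.92728385 234.51319379]]
[326.30062369 155.30418673]
```

View pics/c4.png

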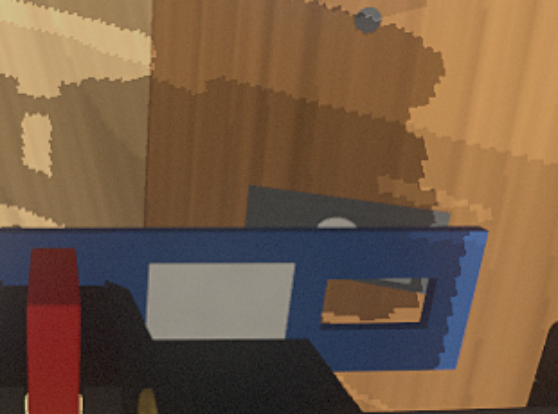

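The wrist crop shows the eye at (322–435, 280–328) with the head below it, its tip in the eye's upper edge, as expected from this viewing side. I'll nudge 1.2 mm sideways and lower in two steps.

```bash
python3 -m creep '[{"offset":[0.03,0.03,0.0],"dr":[0,0,0]},{"offset":[0,0.04,0.065],"dr":[0,0,0]},{"offset":[0,0.04,0.065],"dr":[0,0,0]},{"offset":[0,0.04,0.065],"dr":[0,0,0]},{"offset":[0,0.04,0.065],"dr":[0,0,0]},{"offset":[0,0,0],"dr":[0,0,0]},{"offset":[0,0,0],"dr":[0,0,0]}]'
python3 -c "
from h import *
corner()"
```

```text
clock: 10.2
tool_pos: [0.4823, -0.1836, 0.116]
ee_rot: [0.779, 0.571, -0.153, -0.209]
contact_force: [-0.1, 0.3, -1.0]
finger_gap: 0.0114
grip_force: 45.0
t 10.2 p [ 0.4823 -0.1836  0.116 ] yaw_y -17.47 tilt -30.02 roll 0.0 f [-0.1  0.3 -1. ] gap 0.0114 grip 45.0
corner s,v,z 0.0286 0.0 0.0223 F_u -0.2 F_v 0.2 F_z -1.0
```

```bash
python3 -m creep '[{"offset":[0,0.03,0.05],"dr":[0,0,0]},{"offset":[0,0.03,0.05],"dr":[0,0,0]},{"offset":[0,0.03,0.05],"dr":[0,0,0]},{"offset":[0,0.03,0.055],"dr":[0,0,0]},{"offset":[0,0.03,0.055],"dr":[0,0,0]},{"offset":[0,0,0],"dr":[0,0,0]},{"offset":[0,0,0],"dr":[0,0,0]},{"offset":[0,0,0],"dr":[0,0,0]}]'
python3 - <<'E'
from h import *
s,M=corner();im=env.read_camera('side');C=cam('side');x,y=proj(C,[S])[0].astype(int)
cv2.imwrite('pics/s4.png',cv2.resize(im[y-60:y+40,x-50:x+80],None,fx=5,fy=5,interpolation=2))
print(proj(C,[S,S+u*.0245+[0,0,.02],S-u*.0245+[0,0,.02]])-[x-50,y-60])
E
```

```text
clock: 11.0
tool_pos: [0.4824, -0.1837, 0.1043]
ee_rot: [0.779, 0.571, -0.153, -0.209]
contact_force: [0.4, 0.4, -0.3]
finger_gap: 0.0112
grip_force: 45.0
t 11.0 p [ 0.4824 -0.1837  0.1043] yaw_y -17.47 tilt -29.99 roll -0.0 f [ 0.4  0.4 -0.3] gap 0.0112 grip 45.0
corner s,v,z 0.0288 0.0 0.0106 F_u 0.3 F_v 0.5 F_z -0.3
[[50.30062369 60.30418673]
 [41.60963283 49.57103343]
 [60.7278096  58.41170969]]
```

View pics/s4.png

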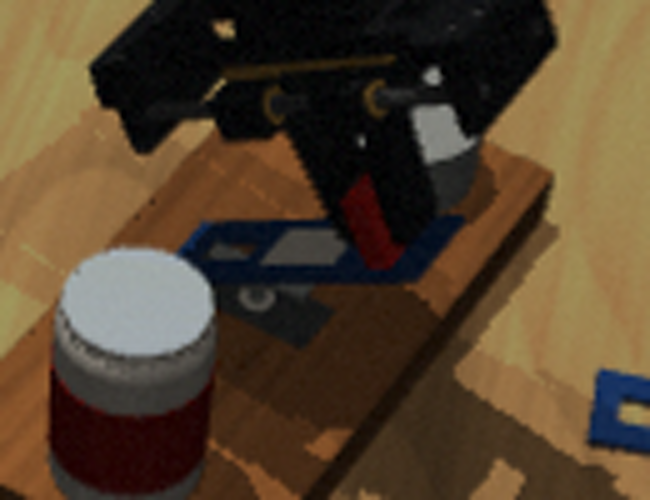

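The side crop shows the bar's end beyond the head's far tip at about (200,240), with no contact force. I'll draw it back under the head.

```bash
python3 -m creep '[{"offset":[0,-0.047,0.029],"dr":[0,0,0]},{"offset":[0,-0.047,0.029],"dr":[0,0,0]},{"offset":[0,-0.047,0.029],"dr":[0,0,0]},{"offset":[0,-0.047,0.029],"dr":[0,0,0]},{"offset":[0,-0.047,0.028],"dr":[0,0,0]},{"offset":[0,0,0],"dr":[0,0,0]}]'
python3 -c "
from h import *
corner()"
```

```text
clock: 11.65
tool_pos: [0.4716, -0.1802, 0.1039]
ee_rot: [0.779, 0.571, -0.153, -0.209]
contact_force: [1.0, -0.2, -1.2]
finger_gap: 0.0117
grip_force: 45.0
t 11.65 p [ 0.4716 -0.1802  0.1039] yaw_y -17.47 tilt -30.02 roll 0.0 f [ 1.  -0.2 -1.2] gap 0.0117 grip 45.0
corner s,v,z 0.0174 0.0001 0.0102 F_u 1.0 F_v 0.1 F_z -1.2
```

```bash
python3 -m creep '[{"offset":[0,-0.043,0.025],"dr":[0,0,0]},{"offset":[0,-0.043,0.025],"dr":[0,0,0]},{"offset":[0,-0.043,0.025],"dr":[0,0,0]},{"offset":[0,-0.043,0.025],"dr":[0,0,0]},{"offset":[0,0,0],"dr":[0,0,0]}]'
python3 -m creep '[{"offset":[0,-0.011,0.006],"dr":[0,0,0]},{"offset":[0,-0.011,0.006],"dr":[0,0,0]},{"offset":[0,-0.011,0.006],"dr":[0,0,0]},{"offset":[0,-0.011,0.006],"dr":[0,0,0]},{"offset":[0,0,0],"dr":[0,0,0]}]'
python3 -c "
from h import *
corner()"
```

```text
clock: 12.15
tool_pos: [0.464, -0.1778, 0.1039]
ee_rot: [0.779, 0.571, -0.153, -0.209]
contact_force: [-0.3, -0.2, -1.1]
finger_gap: 0.0116
grip_force: 45.0
clock: 12.65
tool_pos: [0.4623, -0.1773, 0.1039]
ee_rot: [0.779, 0.571, -0.153, -0.209]
contact_force: [-0.5, -0.2, -0.4]
finger_gap: 0.0119
grip_force: 45.0
t 12.65 p [ 0.4623 -0.1773  0.1039] yaw_y -17.47 tilt -30.0 roll -0.0 f [-0.5 -0.2 -0.4] gap 0.0119 grip 45.0
corner s,v,z 0.0077 0.0001 0.0102 F_u -0.4 F_v -0.3 F_z -0.4
```

```bash
python3 -m creep '[{"offset":[0,-0.011,0.006],"dr":[0,0,0]},{"offset":[0,-0.011,0.006],"dr":[0,0,0]},{"offset":[0,-0.011,0.006],"dr":[0,0,0]},{"offset":[0,-0.011,0.006],"dr":[0,0,0]},{"offset":[0,0,0],"dr":[0,0,0]}]'
python3 -c "
from h import *
corner()"
python3 -m creep '[{"offset":[0,-0.011,0.006],"dr":[0,0,0]},{"offset":[0,-0.011,0.006],"dr":[0,0,0]},{"offset":[0,0,0],"dr":[0,0,0]}]'
python3 -c "
from h import *
corner()"
```

```text
clock: 13.15
tool_pos: [0.4604, -0.1767, 0.104]
ee_rot: [0.779, 0.571, -0.153, -0.209]
contact_force: [0.2, 0.8, -1.9]
finger_gap: 0.0119
grip_force: 45.0
t 13.15 p [ 0.4604 -0.1767  0.104 ] yaw_y -17.47 tilt -30.0 roll -0.0 f [ 0.2  0.8 -1.9] gap 0.0119 grip 45.0
corner s,v,z 0.0057 0.0001 0.0103 F_u -0.1 F_v 0.8 F_z -1.9
clock: 13.45
tool_pos: [0.4594, -0.1764, 0.104]
ee_rot: [0.779, 0.571, -0.153, -0.209]
contact_force: [1.0, -0.8, -1.7]
finger_gap: 0.0118
grip_force: 45.0
t 13.45 p [ 0.4594 -0.1764  0.104 ] yaw_y -17.47 tilt -30.01 roll 0.0 f [ 1.  -0.8 -1.7] gap 0.0118 grip 45.0
corner s,v,z 0.0047 0.0001 0.0103 F_u 1.2 F_v -0.5 F_z -1.7
```

```bash
for i in 1; do python3 -m creep '[{"offset":[0,-0.011,0.006],"dr":[0,0,0]},{"offset":[0,0,0],"dr":[0,0,0]}]' >/dev/null; done
python3 -c "
from h import *
corner()"
python3 -m creep '[{"offset":[0,-0.011,0.006],"dr":[0,0,0]},{"offset":[0,0,0],"dr":[0,0,0]}]' >/dev/null
python3 -c "
from h import *
corner()"
```

```text
t 13.65 p [ 0.459  -0.1763  0.104 ] yaw_y -17.47 tilt -30.0 roll -0.0 f [-0.1  0.  -0.4] gap 0.0119 grip 45.0
corner s,v,z 0.0042 0.0001 0.0103 F_u -0.1 F_v 0.0 F_z -0.4
t 13.85 p [ 0.4585 -0.1761  0.104 ] yaw_y -17.47 tilt -30.0 roll -0.0 f [-0.3 -0.3  0.1] gap 0.0118 grip 45.0
corner s,v,z 0.0037 0.0001 0.0103 F_u -0.2 F_v -0.4 F_z 0.1
```

```bash
python3 -m creep '[{"offset":[0,-0.011,0.006],"dr":[0,0,0]},{"offset":[0,0,0],"dr":[0,0,0]}]' >/dev/null
python3 -c "
from h import *
corner()"
python3 -m creep '[{"offset":[0,-0.011,0.006],"dr":[0,0,0]},{"offset":[0,0,0],"dr":[0,0,0]}]' >/dev/null
python3 -c "
from h import *
corner()"
```

```text
t 14.05 p [ 0.458 -0.176  0.104] yaw_y -17.47 tilt -30.0 roll 0.0 f [ 0.6  0.1 -1.3] gap 0.0117 grip 45.0
corner s,v,z 0.0032 0.0001 0.0103 F_u 0.5 F_v 0.3 F_z -1.3
t 14.25 p [ 0.4577 -0.1759  0.104 ] yaw_y -17.47 tilt -29.98 roll -0.0 f [ 0.7 -0.9 -0.9] gap 0.0116 grip 45.0
corner s,v,z 0.0028 0.0001 0.0104 F_u 0.9 F_v -0.6 F_z -0.9
```

```bash
python3 -m creep '[{"offset":[0,-0.011,0.006],"dr":[0,0,0]},{"offset":[0,0,0],"dr":[0,0,0]}]' >/dev/null
python3 -c "
from h import *
corner()"
python3 -m creep '[{"offset":[0,-0.011,0.006],"dr":[0,0,0]},{"offset":[0,0,0],"dr":[0,0,0]}]' >/dev/null
python3 -c "
from h import *
corner()"
```

```text
t 14.45 p [ 0.4573 -0.1758  0.1041] yaw_y -17.47 tilt -29.96 roll -0.0 f [ 1.1 -0.3 -1.9] gap 0.0115 grip 45.0
corner s,v,z 0.0025 0.0001 0.0104 F_u 1.2 F_v 0.0 F_z -1.9
t 14.65 p [ 0.457  -0.1757  0.104 ] yaw_y -17.47 tilt -29.94 roll -0.0 f [ 2.8 -0.3 -3.5] gap 0.0115 grip 45.0
corner s,v,z 0.0022 0.0001 0.0104 F_u 2.8 F_v 0.5 F_z -3.5
```

```bash
python3 -m creep '[{"offset":[0,-0.011,0.006],"dr":[0,0,0]},{"offset":[0,0,0],"dr":[0,0,0]}]' >/dev/null
python3 -c "
from h import *
corner()"
python3 -m creep '[{"offset":[0,-0.011,0.006],"dr":[0,0,0]},{"offset":[0,0,0],"dr":[0,0,0]}]' >/dev/null
python3 -c "
from h import *
corner()
import time
f=[]
for i in range(3):
  env.read_camera('wrist');f.append(env.sense()['contact_force']);
f=np.array(f);print(f.round(1).tolist(),'mean u',(f@u).mean().round(2),'z',f[:,2].mean().round(2),env.sense()['moment'])
"
```

```text
t 14.85 p [ 0.4567 -0.1756  0.104 ] yaw_y -17.47 tilt -29.9 roll -0.01 f [ 4.7 -1.7 -4.6] gap 0.0116 grip 45.0
corner s,v,z 0.002 0.0 0.0105 F_u 5.0 F_v -0.2 F_z -4.6
t 15.05 p [ 0.4566 -0.1756  0.104 ] yaw_y -17.47 tilt -29.85 roll -0.01 f [ 6.  -1.3 -5.6] gap 0.0115 grip 45.0
corner s,v,z 0.0018 0.0001 0.0105 F_u 6.1 F_v 0.5 F_z -5.6
[[6.4, -2.4, -5.8], [5.6, -1.6, -4.8], [5.4, -1.9, -4.9]] mean u 6.12 z -5.15 [-0.51696752 -1.41659697  0.03015404]
```

```bash
python3 -m creep '[{"offset":[0,0,0],"dr":[0,0,0]},{"offset":[0,0,0],"dr":[0,0,0]},{"offset":[0,0,0],"dr":[0,0,0]},{"offset":[0,0,0],"dr":[0,0,0]},{"offset":[0,0,0],"dr":[0,0,0]},{"offset":[0,0,0],"dr":[0,0,0]},{"offset":[0,0,0],"dr":[0,0,0]},{"offset":[0,0,0],"dr":[0,0,0]},{"offset":[0,0,0],"dr":[0,0,0]},{"offset":[0,0,0],"dr":[0,0,0]},{"offset":[0,0,0],"dr":[0,0,0]},{"offset":[0,0,0],"dr":[0,0,0]}]' >/dev/null
python3 -c "
from h import *
corner()
f=[]
for i in range(3):
  env.read_camera('wrist');f.append(env.sense()['contact_force']);
f=np.array(f);print('mean u',(f@u).mean().round(2),'z',f[:,2].mean().round(2))
# is badge still true in grip? eye in tool frame
s,M=st();im=env.read_camera('wrist');cv2.imwrite('pics/w5.png',im);C=cam('wrist',s);m=blue(im);m[:200]=0;m[:,:238]=0
d=rays(C,[[0,0]])
for q in blobs(m,600):
  r=rays(C,q[:,0])@M;o=(C[2]-s['tool_pos'])@M;P=o+r*((.0072-o[2])/r[:,2])[:,None];print(P.min(0).round(4),P.max(0).round(4))
"
```

```text
t 16.4 p [ 0.4565 -0.1756  0.104 ] yaw_y -17.47 tilt -29.86 roll -0.01 f [ 6.4 -1.7 -5.6] gap 0.0117 grip 45.0
corner s,v,z 0.0018 -0.0 0.0105 F_u 6.6 F_v 0.3 F_z -5.6
mean u 6.13 z -5.45
t 16.55 p [ 0.4566 -0.1756  0.104 ] yaw_y -17.47 tilt -29.85 roll -0.01 f [ 5.8 -2.2 -5.8] gap 0.0115 grip 45.0
[-0.0226  0.0057  0.0072] [0.022  0.1208 0.0072]
```

Held for over 1.5 s at about 7 N. I'll ease off 0.8 mm, then level about the bar's inner edge in small pivot steps (per 3°: y −0.011, z +0.142, turn −0.375).

```bash
python3 -m creep '[{"offset":[0,0.017,-0.01],"dr":[0,0,0]},{"offset":[0,0,0],"dr":[0,0,0]},{"offset":[0,0,0],"dr":[0,0,0]}]' >/dev/null
python3 -c "
from h import *
corner()"
python3 -m creep '[{"offset":[0,-0.005,0.071],"dr":[-0.187,0,0]},{"offset":[0,-0.006,0.071],"dr":[-0.188,0,0]},{"offset":[0,0,0],"dr":[0,0,0]}]' >/dev/null
python3 -c "
from h import *
corner()"
```

```text
t 16.9 p [ 0.4567 -0.1756  0.104 ] yaw_y -17.47 tilt -29.95 roll -0.01 f [ 4.5 -1.5 -3.5] gap 0.0116 grip 45.0
corner s,v,z 0.0019 0.0 0.0104 F_u 4.7 F_v -0.1 F_z -3.5
t 17.2 p [ 0.4536 -0.1746  0.0995] yaw_y -17.48 tilt -26.89 roll -0.01 f [ 5.8 -2.1 -3.5] gap 0.0114 grip 45.0
corner s,v,z 0.0019 0.0 0.0107 F_u 6.2 F_v -0.3 F_z -3.5
```

```bash
python3 -m creep '[{"offset":[0,0.001,0.073],"dr":[-0.187,0,0]},{"offset":[0,0.001,0.073],"dr":[-0.188,0,0]},{"offset":[0,0,0],"dr":[0,0,0]}]' >/dev/null
python3 -c "
from h import *
corner()"
python3 -m creep '[{"offset":[0,0,0.073],"dr":[-0.187,0,0]},{"offset":[0,0,0.073],"dr":[-0.188,0,0]},{"offset":[0,0,0],"dr":[0,0,0]}]' >/dev/null
python3 -c "
from h import *
corner()"
```

```text
t 17.5 p [ 0.4509 -0.174   0.0945] yaw_y -17.49 tilt -23.95 roll -0.03 f [ 3.8 -2.2 -3.4] gap 0.0113 grip 45.0
corner s,v,z 0.0021 -0.0002 0.0104 F_u 4.2 F_v -1.0 F_z -3.4
t 17.8 p [ 0.4486 -0.173   0.089 ] yaw_y -17.48 tilt -21.02 roll -0.01 f [ 2.9 -1.7 -3.1] gap 0.0115 grip 45.0
corner s,v,z 0.0022 0.0 0.0098 F_u 3.3 F_v -0.8 F_z -3.1
```

```bash
python3 -m creep '[{"offset":[0,-0.006,0.07],"dr":[-0.187,0,0]},{"offset":[0,-0.006,0.07],"dr":[-0.188,0,0]},{"offset":[0,0,0],"dr":[0,0,0]}]' >/dev/null
python3 -c "
from h import *
corner()"
python3 -m creep '[{"offset":[0,-0.006,0.07],"dr":[-0.187,0,0]},{"offset":[0,-0.006,0.07],"dr":[-0.188,0,0]},{"offset":[0,0,0],"dr":[0,0,0]}]' >/dev/null
python3 -c "
from h import *
corner()"
```

```text
t 18.1 p [ 0.4464 -0.1724  0.0838] yaw_y -17.48 tilt -18.04 roll -0.0 f [ 3.3 -2.1 -1.2] gap 0.0115 grip 45.0
corner s,v,z 0.0023 0.0 0.0098 F_u 3.8 F_v -1.0 F_z -1.2
t 18.4 p [ 0.4444 -0.1718  0.0786] yaw_y -17.48 tilt -15.05 roll -0.0 f [ 3.  -1.9 -1.5] gap 0.0113 grip 45.0
corner s,v,z 0.0024 0.0 0.0098 F_u 3.4 F_v -1.0 F_z -1.5
```

```bash
python3 -m creep '[{"offset":[0,-0.006,0.07],"dr":[-0.187,0,0]},{"offset":[0,-0.006,0.07],"dr":[-0.188,0,0]},{"offset":[0,0,0],"dr":[0,0,0]}]' >/dev/null
python3 -c "
from h import *
corner()"
python3 -m creep '[{"offset":[0,-0.006,0.07],"dr":[-0.187,0,0]},{"offset":[0,-0.006,0.07],"dr":[-0.188,0,0]},{"offset":[0,0,0],"dr":[0,0,0]}]' >/dev/null
python3 -c "
from h import *
corner()"
```

```text
t 18.7 p [ 0.4427 -0.1712  0.0733] yaw_y -17.48 tilt -12.05 roll -0.0 f [ 2.4 -2.5 -1.2] gap 0.0116 grip 45.0
corner s,v,z 0.0025 -0.0 0.0098 F_u 3.0 F_v -1.7 F_z -1.2
t 19.0 p [ 0.4412 -0.1707  0.0679] yaw_y -17.48 tilt -9.05 roll 0.01 f [ 2.5 -1.7 -0.4] gap 0.0116 grip 45.0
corner s,v,z 0.0026 0.0001 0.0099 F_u 2.9 F_v -0.9 F_z -0.4
```

```bash
python3 -m creep '[{"offset":[0,-0.006,0.07],"dr":[-0.187,0,0]},{"offset":[0,-0.006,0.07],"dr":[-0.188,0,0]},{"offset":[0,0,0],"dr":[0,0,0]}]' >/dev/null
python3 -c "
from h import *
corner()"
python3 -m creep '[{"offset":[0,-0.006,0.07],"dr":[-0.187,0,0]},{"offset":[0,-0.006,0.07],"dr":[-0.188,0,0]},{"offset":[0,0,0],"dr":[0,0,0]}]' >/dev/null
python3 -c "
from h import *
corner()"
```

```text
t 19.3 p [ 0.4401 -0.1703  0.0625] yaw_y -17.48 tilt -6.05 roll 0.01 f [ 3.6 -2.2  0.3] gap 0.0117 grip 45.0
corner s,v,z 0.0027 0.0001 0.0099 F_u 4.1 F_v -1.1 F_z 0.3
t 19.6 p [ 0.4392 -0.1701  0.0569] yaw_y -17.48 tilt -3.04 roll 0.01 f [ 2.7 -1.4 -1.4] gap 0.0116 grip 45.0
corner s,v,z 0.0028 0.0 0.01 F_u 3.0 F_v -0.6 F_z -1.4
```

```bash
python3 -m creep '[{"offset":[0,-0.006,0.07],"dr":[-0.187,0,0]},{"offset":[0,-0.006,0.07],"dr":[-0.188,0,0]},{"offset":[0,0,0],"dr":[0,0,0]}]' >/dev/null
python3 - <<'E'
from h import *
s,M=corner();im=env.read_camera('wrist');cv2.imwrite('pics/w6.png',cv2.resize(im[150:330,230:560],None,fx=2.4,fy=2.4))
np.savez('w6.npz',p=s['tool_pos'],q=s['ee_rot'],im=im)
C=cam('wrist',s);print('head tips pred',((proj(C,[S+u*.0245+[0,0,.02],S-u*.0245+[0,0,.02],S])-[230,150])*2.4).round())
m=blue(im);m[:180]=0;m[:,:238]=0
for q in blobs(m,300):
  P=(onplane(C,q[:,0],s['tool_pos'][2]-.0072)-s['tool_pos'])@M;print(P.min(0).round(4),P.max(0).round(4))
E
```

```text
t 19.9 p [ 0.4386 -0.1699  0.0514] yaw_y -17.48 tilt -0.04 roll 0.01 f [ 3.4 -1.2 -1.3] gap 0.0117 grip 45.0
corner s,v,z 0.0029 0.0 0.0101 F_u 3.6 F_v -0.1 F_z -1.3
head tips pred [[735. 293.]
 [510. 297.]
 [575. 254.]]
[-0.0223  0.0588  0.0071] [0.0212 0.1203 0.0072]
[-0.0047 -0.0144  0.0072] [0.0212 0.0578 0.0072]
```

View pics/w6.png

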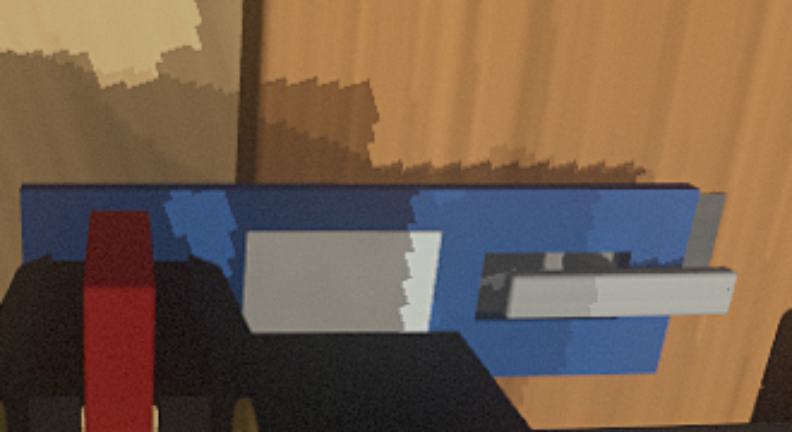

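Levelled: the head's full bar, at (507–737, 270–317), now lies over the plate, and the eye's inner wall shows left of its near tip. I'll check the seat estimate against the seat plate's far edge, visible at (724,195), then lower and slide.

```bash
python3 - <<'E'
from h import *
d=np.load('w6.npz');C=cam('wrist',dict(tool_pos=d['p'],ee_rot=d['q']))
f=lambda px,z:[((onplane(C,p,z)[0]-S)@u).round(4) for p in np.array(px)/2.4+[230-.2,150-.2]]
print('plate end s (exp .0329)',f([[724,195],[713,263]],.03))
print('head tips (s)',f([[736,290],[508,292]],.05))
print('rail edge top (-.075)',f([[261,10],[257,170]],.03), 'bottom',f([[243,10],[237,180]],0))
print('neck',f([[586,262]],.038))
E
python3 -m creep '[{"offset":[0,0.03,0.05],"dr":[0,0,0]},{"offset":[0,0,0.05],"dr":[0,0,0]},{"offset":[0,0,0.05],"dr":[0,0,0]},{"offset":[0,0,0.03],"dr":[0,0,0]},{"offset":[0,0,0],"dr":[0,0,0]}]' >/dev/null
python3 -c "
from h import *
corner()"
```

```text
plate end s (exp .0329) [np.float64(0.0328), np.float64(0.0342)]
head tips (s) [np.float64(0.0243), np.float64(-0.0252)]
rail edge top (-.075) [np.float64(-0.0754), np.float64(-0.0745)] bottom [np.float64(-0.0745), np.float64(-0.0742)]
neck [np.float64(-0.0022)]
t 20.45 p [ 0.4391 -0.1699  0.0435] yaw_y -17.47 tilt -0.08 roll 0.02 f [ 0.2  0.2 -1.8] gap 0.0119 grip 45.0
corner s,v,z 0.0034 0.0003 0.0022 F_u 0.2 F_v 0.2 F_z -1.8
```

```bash
python3 -m creep '[{"offset":[0,0.05,0],"dr":[0,0,0]},{"offset":[0,0.05,0],"dr":[0,0,0]},{"offset":[0,0.05,0],"dr":[0,0,0]},{"offset":[0,0.055,0],"dr":[0,0,0]},{"offset":[0,0.055,0],"dr":[0,0,0]},{"offset":[0,0.055,0],"dr":[0,0,0]},{"offset":[0,0,0],"dr":[0,0,0]},{"offset":[0,0,0],"dr":[0,0,0]}]' >/dev/null
python3 -c "
from h import *
corner()"
python3 -m creep '[{"offset":[0,0,0.015],"dr":[0,0,0]},{"offset":[0,0,0.015],"dr":[0,0,0]},{"offset":[0,0,0.015],"dr":[0,0,0]},{"offset":[0,0,0.01],"dr":[0,0,0]},{"offset":[0,0,0],"dr":[0,0,0]},{"offset":[0,0,0],"dr":[0,0,0]}]' >/dev/null
python3 -c "
from h import *
corner()"
```

```text
t 21.25 p [ 0.4516 -0.1739  0.0439] yaw_y -17.47 tilt -0.01 roll 0.0 f [ 0.4  0.7 -0.3] gap 0.0115 grip 45.0
corner s,v,z 0.0165 0.0001 0.0027 F_u 0.1 F_v 0.8 F_z -0.3
t 21.85 p [ 0.4516 -0.174   0.0417] yaw_y -17.47 tilt -0.0 roll -0.0 f [ 0.3 -0.2 -1. ] gap 0.0117 grip 45.0
corner s,v,z 0.0165 0.0 0.0005 F_u 0.3 F_v -0.1 F_z -1.0
```

```bash
python3 -m creep '[{"offset":[0,-0.012,0.008],"dr":[0,0,0]},{"offset":[0,0,0.008],"dr":[0,0,0]},{"offset":[0,0,0],"dr":[0,0,0]},{"offset":[0,0,0],"dr":[0,0,0]}]' >/dev/null
python3 -c "
from h import *
corner()"
python3 -m creep '[{"offset":[0,0,0],"dr":[0,0,0]},{"offset":[0,0,0],"dr":[0,0,0]},{"offset":[0,0,0],"dr":[0,0,0]},{"offset":[0,0,0],"dr":[0,0,0]},{"offset":[0,0,0],"dr":[0,0,0]},{"offset":[0,0,0],"dr":[0,0,0]}]' 0.45
python3 -m creep '[{"offset":[0,0,-0.1],"dr":[0,0,0]},{"offset":[0,0,-0.3],"dr":[0,0,0]},{"offset":[0,0,-0.5],"dr":[0,0,0]},{"offset":[0,0,-0.6],"dr":[0,0,0]},{"offset":[0,0,-0.6],"dr":[0,0,0]},{"offset":[0,0,-0.6],"dr":[0,0,0]},{"offset":[0,0,-0.4],"dr":[0,0,0]},{"offset":[0,0,0],"dr":[0,0,0]},{"offset":[0,0,0],"dr":[0,0,0]}]'
python3 - <<'E'
from h import *
s,M=st();im=env.read_camera('wrist');cv2.imwrite('pics/w7.png',im);C=cam('wrist',s)
print('pred eye/seat px',proj(C,[S]))
m=blue(im)
for q in blobs(m,300):
  P=onplane(C,q[:,0],.034)-S;a=P@u;b=P@v;print(q[:,0].min(0),q[:,0].max(0),'s',a.min().round(4),a.max().round(4),'v',b.min().round(4),b.max().round(4))
  r=cv2.minAreaRect(P[:,:2].astype(np.float32));print(np.round(r[1],4),r[2])
x,y=proj(C,[S])[0].astype(int);cv2.imwrite('pics/c7.png',cv2.resize(im[max(0,y-60):y+60,x-130:x+70],None,fx=4,fy=4,interpolation=2))
E
```

```text
t 22.25 p [ 0.4511 -0.1738  0.0412] yaw_y -17.47 tilt -0.0 roll -0.0 f [-1.   0.5  0.4] gap 0.0118 grip 45.0
corner s,v,z 0.0161 0.0001 -0.0 F_u -1.1 F_v 0.2 F_z 0.4
clock: 22.85
tool_pos: [0.4511, -0.1738, 0.0411]
ee_rot: [0.806, 0.591, 0.0, -0.0]
contact_force: [-0.4, 1.0, -0.5]
finger_gap: 0.0396
grip_force: 0.0
clock: 23.75
tool_pos: [0.4512, -0.1739, 0.1655]
ee_rot: [0.806, 0.592, 0.0, 0.001]
contact_force: [-0.2, 0.6, 0.1]
finger_gap: 0.0394
grip_force: 0.0
t 23.75 p [ 0.4512 -0.1739  0.1655] yaw_y -17.47 tilt 0.06 roll -0.02 f [-0.2  0.6  0.1] gap 0.0394 grip 0.0
pred eye/seat px [[384.90328498 199.08617963]]
[104 225] [227 287] s -0.2517 -0.138 v -0.0837 -0.022
[0.1102 0.0396] 1.8454703092575073
[296 176] [421 225] s -0.077 0.0282 v -0.0221 0.0212
[0.0432 0.1053] 72.75508880615234
```

View pics/c7.png

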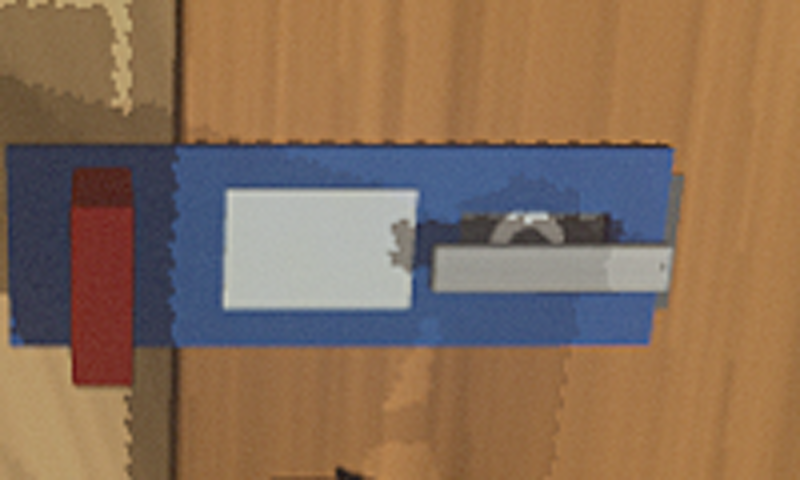

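The badge lies flat under the head. Its far end is at s=28.2 mm against 28 wanted, and it is 0.5 mm off sideways. The gripper is clear, so I'm handing in.

```bash
python3 -c "
from plant import env
print(env.job_done())"
```

```text
the job is handed in; nothing more can be done
None
```

The badge was hooked under the stud's head, pressed against the neck at about 7 N for over 1.5 s, levelled, set flat on the rail with its eye within about 0.5 mm of the seat centre by the wrist camera, and released; the job is handed in at about 24 s, with no verdict shown.

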